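# Sort hollow from solid bars by tipping them on the heft rack

### The arm

A 6-joint arm with a two-finger parallel gripper is mounted at the origin on the work surface. World frame = base frame: x ahead of the robot, y to its left, z up, the work surface at z = 0. Lengths are in m, angles in rad, forces in N, time in s.
With the tool pointing down it reaches from about 0.275 to 0.725 m from the base axis. Payload 5.6 kg.
Tool frame: the origin (TCP) lies between the finger pads; the fingertips stand 25 mm ahead of it and the grasp point (between the pads) lies 6 mm ahead of it; z points along the fingers, y is the line along which they close (so a half turn about z gives the same grasp; the last joint's range is limited). The gripper opens to 85 mm and grips with 20 to 120 N. Pads are 22 mm wide; open, the fingers measure 114 mm over their backs; the gripper's body (76 mm by 85 mm) begins 54 mm behind the grasp point. The pads swing forward as they close: fully open they stand 13 mm farther back than shut.
Start: joints at [1.501, 0.255, 0.108, 0, -1.424, -0.285], TCP at [0.191, 0.516, 0.256] pointing down, gripper open.
Joint ranges: [-2.95, 2.95], [-1.21, 1.97], [-1.09, 1.5], [-2.87, 1.71], [-2.94, -0.07], [-3.05, 3.05]. Speed limits (rad/s): [2.57, 2.57, 3.14, 3.14, 3.14, 3.14].

### API

Orientations are given as a unit quaternion [w, x, y, z].
In Python, from station import ctrl, cams, models gives the robot as it stands.
- The arm moves only by the tool play_rows, never from a script. Its argument "rows" is a list that holds one entry, the list of rows, each a list of 4 numbers: the shift along the tool's x, y, z in m, then the turn about the tool's z in rad. A call has exactly 8 rows; each row shifts and turns the commanded pose from where the row before left it, along the tool's axes as they then stand; what a row does not reach is not made up. A row lasts 1/8 s, in which the tool goes at most 62.5 mm and 10.7 degrees, less where a joint would pass 70% of its speed; a pose out of reach is approached as far as the arm can. A call is refused whole if a number of a shift passes 0.0625 or a number of a turn 0.188, either way. A call with a gripper value outside its range is refused whole. "gripper" is the gripper's target within -1 to 1 (fully open at 1, half-way at 0, shut at -1), set as the call begins (left out, the last holds). The fingers move at their own pace and stop on an object; "newtons" is the grip in N (left out, the last holds). Time passes only in rows, so rows that do not move let the fingers close, or fill a call up. It gives the time, the measured TCP pose, the force, the opening and the grip force at its end, in the units of the state.
- ctrl.observe(): the state, without advancing time (a new reading comes with each control period).
- cams.camera(name): name is "side" or "top"; returns a dict with "img" (400x640x3 uint8, red, green, blue), "intrinsics" (3x3 intrinsics, pixels), "k1" (the pictures are not rectified: a ray, as slopes to the right and down, at radius r is drawn at 1 + k1 r^2 times it, then the intrinsics apply), "rvec" (rotation vector, rad) and "tvec" (3), from world to camera coordinates, as OpenCV has them. Camera axes: x right, y down, z forward; pixel columns grow to the right and rows downward; lengths in m; the calibration is good to about 2 mm. A picture is of the moment at which its call begins. There is no depth.
- ctrl.close_job(): hands the job in; it is judged then, once.
Trained networks look in a picture, given as the dict that the camera call returned (one of the last four; its "shot" number tells which), for a name from the list of things; names that differ only in an ending like _2 or _b are one class to them, and where a whole thing is asked for, a point or a joint stands for the part that bears it (a point fixed in the world has none). Each returns a list of dicts, best first, with "p" (0 to 1); they miss things now and then, are a little off and sometimes report something else, mostly with a low value. They report only what shows in the picture. A call takes as long as a camera call. They do not tell look-alikes from the thing itself.
- models.regions_of(picture, label): "region" (400x640 bool, what is visible of it).
- models.spot_point(picture, label): "location" ([x, y, z] in m, in world coordinates, good to about 4 mm: a listed point, or the origin of a listed thing).
The state is a dict: "clock": time; "joint_pos": joint angles; "qvel": joint speeds; "joint_efforts": joint torques, N m; "ee_pos": TCP position; "ee_rot": TCP orientation; "wrist_force": force on the tool from outside, world axes, zero at the start; "ft_torque": the same for the moment, N m; "opening": finger opening in m; "grasp_force": force on a finger pad.
Only numpy, scipy, OpenCV 4.12 (cv2) and the standard library are available. Lean on these libraries where they do the work, as an engineer would, in place of code of your own. Each camera call takes 0.05 s, during which the arm holds its last target. There are 200 camera calls.

### The job

The three bars on the rack look the same, but some are hollow tubes and the others are solid: press down on their overhanging ends to feel how hard each is to lift. Then slide every hollow bar off the rest plate into the blue tray and every solid one into the orange tray, each lying flat in its tray. Do not throw or drop the bars, and do not disturb the other things on the bench.

Things in the scene. Friction and masses are not known exactly. Their poses are not given: they have to be found in the camera images.
- rack: Fixed grey rack, 264 mm (x) by 424 mm (y). Origin: centre of its underside, on the table. Along its x axis runs a raised aluminium rest plate, 250 mm long, 40 mm wide (y -20 to +20 mm), top 18 mm above the table. The bars lie on it along y, near x = -80, 0 and +80 mm, in changing order. A tray lies on either side; stop walls with inner faces at y = -203 and +203 mm, 40 mm high, close their far sides.
- blue_tray: Fixed blue plastic tray for the hollow bars, on the rack's +y or -y side (this changes). 250 mm along x, 180 mm along y, floor 4 mm thick, its top 10 mm above the table; 24 mm high walls at its two x ends only, open to the rest plate. Origin: centre of its underside, 113 mm from the rack's middle line. Axes as the rack's.
- orange_tray: Fixed orange plastic tray for the solid bars, on the rack's +y or -y side (this changes). 250 mm along x, 180 mm along y, floor 4 mm thick, its top 10 mm above the table; 24 mm high walls at its two x ends only, open to the rest plate. Origin: centre of its underside, 113 mm from the rack's middle line. Axes as the rack's.
- bar_a: One of three look-alike flat steel bars, 150 mm long, 40 mm wide, 20 mm high, two dark bands and a dark dot on top. Origin: centre of the underside; y along its length, z up. Any of the three may be a closed hollow tube, about 0.30 kg, or solid, about 0.93 kg (within 8 %), mass centre in the middle; at least one of each kind. Nothing outside tells.
- bar_b: Outwardly the same as bar_a, same size and origin. Each bar starts across the rest plate, centred on it within 2 mm, so both ends overhang it by about 55 mm. Pressing one end down a few mm tips the bar about the plate's edge and, near the very end, takes 1 to 2.3 N if hollow, 3 to 8 N if solid. Let go, it falls back level.
- bar_c: Outwardly the same as bar_a, same size and origin. A bar slides when pushed on its end face (friction 0.3 to 1 of its weight) or can be gripped across its 40 mm width. Pushed along its length it noses down onto the tray floor, 8 mm below the plate, and drops flat once its rear end is past the plate's edge, with 33 mm of play before the stop wall.
- pin_plate: Bystander: loose steel plate 90 x 90 x 18 mm with two 22 mm pins on top. Origin: centre of the underside.
- bracket_stand: Bystander: ivory bracket with four round sockets on a thin rod and a round 84 mm foot, 261 mm tall. Origin: centre of the underside.
- tweezers: Bystander: loose steel tweezers, 140 mm long along their x, 5 mm thick. Origin: near the middle of the underside.
Mind the look-alikes: they are no part of the job. Leave any green look-alike of the bar_a alone. Leave any yellow look-alike of the bar_b alone.

How it is judged:
At the end, for the whole second after the job is handed in: Every hollow bar lies in the blue tray and every solid bar in the orange tray: underside within 8 mm of the tray's underside height, tilted less than 0.06 rad, its middle within 120 mm (x) and 40 mm (y) of the tray's middle, at rest (under 20 mm/s) (x of bar_a in the frame of blue_tray between -0.12 and 0.12 m and y of bar_a in the frame of blue_tray between -0.04 and 0.04 m and z of each of bar_a, bar_c in the frame of blue_tray below 0.008 m and angle between each of bar_a, bar_b, bar_c's own z axis and vertical below 0.06 rad and linear speed of each of bar_a, bar_b, bar_c below 0.02 m/s and x of bar_b in the frame of orange_tray between -0.12 and 0.12 m and y of bar_b in the frame of orange_tray between -0.04 and 0.04 m and z of bar_b in the frame of orange_tray below 0.008 m and x of bar_c in the frame of blue_tray between -0.12 and 0.12 m and y of bar_c in the frame of blue_tray between -0.04 and 0.04 m); the robot touches nothing.
It fails at once if a bystander is moved more than 20 mm (distance of any of pin_plate, bracket_stand, tweezers from where it was at the start of the episode above 0.02 m).
It fails at once if a bar is thrown or dropped (faster than 0.9 m/s) (linear speed of any of bar_a, bar_b, bar_c above 0.9 m/s).
It also fails if it takes over 58 s, if anything falls off the work surface, if the arm or the gripper's body presses on something with over 40 N, if the wrist force passes 120 N, or if a joint passes its speed limit or range.

## Working session

There is one attempt and no reset: what is moved stays moved. The work goes in short steps, Python scripts to look and compute and a tool call to move; the robot and the scene stay as the last step left them, time stands still between calls to the robot, and variables do not carry over. Pictures are saved under pics/ and viewed, at most 10 in all, crops included, and the job is handed in when it is done.

Besides the shell and the picture viewer there is one more tool, called after ">>>" as name([rows], argument=value, ...), one row to a line, values as JSON. play_rows: Moves the arm, as the interface text tells. Its arguments: {"type":"object","properties":{"rows":{"type":"array","items":{"type":"array","items":{"type":"array","items":{"type":"number"}}}},"gripper":{"type":"number"},"newtons":{"type":"number"}},"required":["rows"]}

```bash
mkdir -p pics
cat > h.py <<'E'
import numpy as np, cv2
from station import ctrl, cams, models
def save(c,f): cv2.imwrite(f,c['img'][:,:,::-1])
def ray(c,u,v):
    K=np.array(c['intrinsics']);k1=c['k1']
    xd=(u-K[0,2])/K[0,0];yd=(v-K[1,2])/K[1,1];x,y=xd,yd
    for _ in range(20):
        s=1+k1*(x*x+y*y);x,y=xd/s,yd/s
    R=cv2.Rodrigues(np.array(c['rvec'],float))[0];t=np.array(c['tvec'],float).ravel()
    d=R.T@np.array([x,y,1]);return -R.T@t,d/np.linalg.norm(d)
def onz(c,u,v,z):
    o,d=ray(c,u,v);return o+d*(z-o[2])/d[2]
E
python3 - <<'E'
from h import *
for n in ['top','side']:
    c=cams.camera(n);save(c,f'pics/{n}0.png')
    print(n,np.round(ray(c,320,200)[0],3))
    for l in ['rack','blue_tray','orange_tray','bar_a','pin_plate','bracket_stand','tweezers']:
        r=models.spot_point(c,l);print(l,[(np.round(x['location'],3).tolist(),round(x['p'],2)) for x in r[:6]])
        for x in models.regions_of(c,l)[:6]:
            ys,xs=np.nonzero(x['region']);print('   px',int(xs.mean()),int(ys.mean()),len(xs),round(x['p'],2))
s=ctrl.observe();print(s['clock'],s['ee_pos'],s['ee_rot'],s['wrist_force'],s['opening'])
E
```

```text
top [0.42  0.019 1.064]
rack [([0.536, -0.008, -0.003], 0.77)]
   px 316 205 1301 0.61
blue_tray [([0.512, -0.117, 0.007], 0.81)]
   px 365 215 4626 0.85
orange_tray [([0.563, 0.105, 0.008], 0.89), ([0.455, 0.01, 0.021], 0.7)]
   px 280 198 4551 0.81
bar_a [([0.608, -0.026, 0.021], 0.93), ([0.454, 0.01, 0.019], 0.9), ([0.533, -0.005, 0.018], 0.76), ([0.305, -0.343, -0.002], 0.62), ([0.821, -0.047, 0.002], 0.58)]
   px 318 233 752 0.94
   px 329 179 790 0.8
   px 332 110 726 0.77
   px 322 205 739 0.61
   px 444 283 872 0.58
pin_plate [([0.468, -0.422, -0.002], 0.76)]
   px 467 224 956 0.97
   px 163 190 1079 0.38
bracket_stand [([0.59, 0.425, 0.001], 0.83)]
   px 163 190 1162 0.73
tweezers [([0.444, 0.422, -0.004], 0.81)]
   px 176 242 220 0.8
   px 328 179 782 0.21
side [0.492 0.711 0.853]
rack [([0.537, -0.009, -0.0], 0.83)]
   px 336 201 2635 0.86
blue_tray [([0.506, -0.121, 0.005], 0.58)]
   px 348 159 2863 0.68
orange_tray [([0.56, 0.107, 0.008], 0.89)]
   px 322 222 4413 0.69
bar_a [([0.612, -0.024, 0.016], 0.98), ([0.46, 0.015, 0.017], 0.96), ([0.532, -0.007, 0.021], 0.86), ([0.302, -0.342, 0.003], 0.64), ([0.821, -0.042, -0.004], 0.57)]
   px 413 117 636 0.95
   px 335 187 717 0.88
   px 236 174 645 0.88
   px 308 179 669 0.76
   px 363 192 786 0.72
pin_plate [([0.475, -0.42, -0.006], 0.6), ([0.614, -0.024, 0.018], 0.44)]
   px 363 99 529 0.78
bracket_stand [([0.588, 0.423, -0.003], 0.95)]
   px 293 329 1963 0.95
tweezers [([0.445, 0.421, 0.001], 0.63)]
   px 363 348 529 0.69
1.5 [0.19103136 0.51576635 0.25630958] [-2.91305300e-05  9.84309086e-01 -1.76452890e-01  2.36264813e-07] [ 0.34219346 -0.31181785 -0.51797115] 0.08541536511481693
```

Run:
```python
import cv2
a=cv2.imread('pics/top0.png');cv2.imwrite('pics/top0c.png',cv2.resize(a[80:310,200:480],None,fx=2.5,fy=2.5,interpolation=cv2.INTER_CUBIC))
b=cv2.imread('pics/side0.png');cv2.imwrite('pics/side0c.png',cv2.resize(b[90:290,200:460],None,fx=3,fy=3,interpolation=cv2.INTER_CUBIC))
```

```text
(no output)
```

View pics/top0c.png

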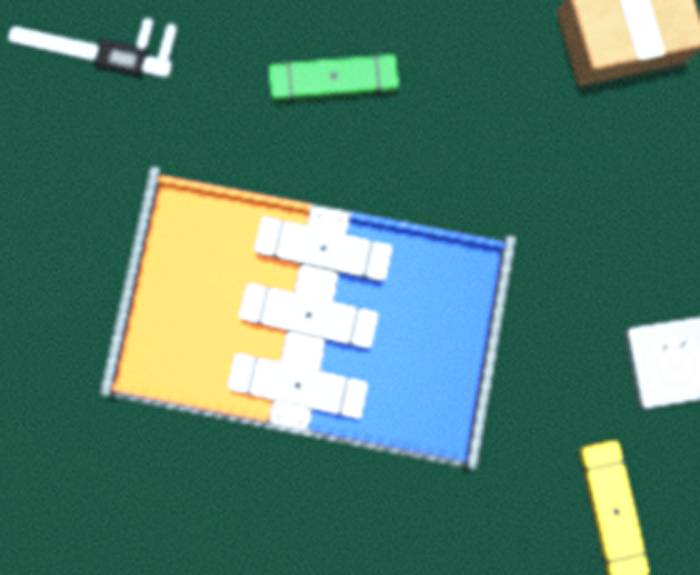

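View pics/side0c.png

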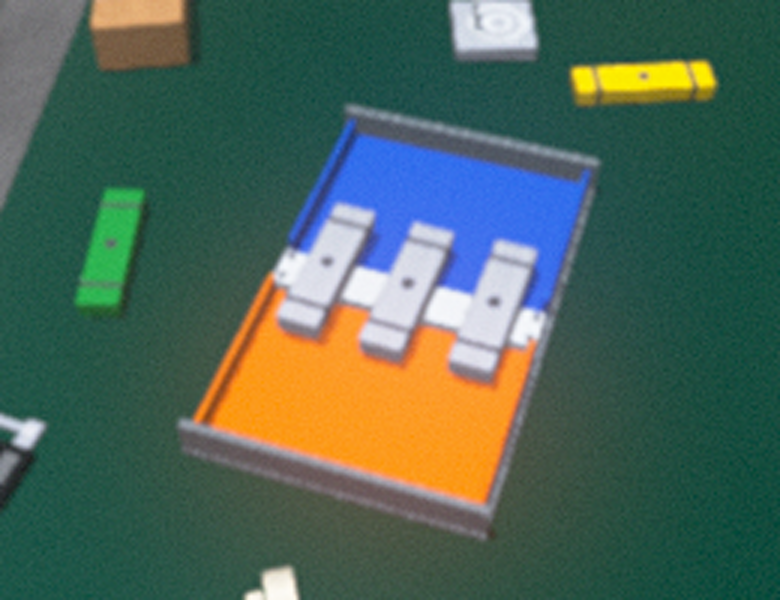

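View pics/top0.png

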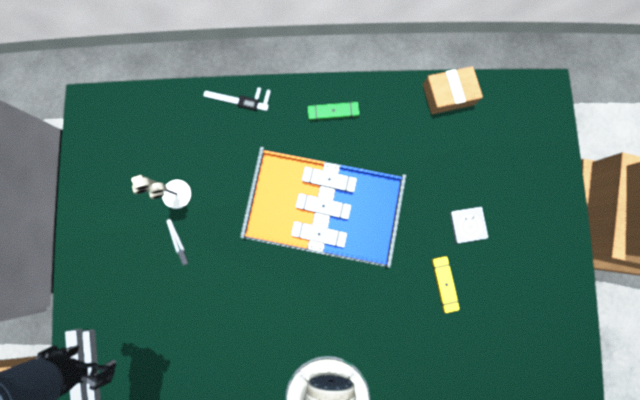

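Top view: the three grey bars on the rack sit at about px (329,179), (324,206) and (319,234). The green look-alike is at (333,110) and the yellow one at (446,285), both off the rack, so the three grey ones on the rest plate are meant. Orange is on the rack's +y side (left) and blue on -y. The crops confirm this.

Run:
```python
from h import *
t=cams.camera('top');s=cams.camera('side')
T=[(329.2,178.8),(323.6,206),(318.8,234)];S=[(308.7,177),(335.7,184.3),(364.3,190.3)]
P=[]
for a,b in zip(T,S):
    o1,d1=ray(t,*a);o2,d2=ray(s,*b)
    k=np.linalg.lstsq(np.c_[d1,-d2],o2-o1,rcond=None)[0]
    p=(o1+d1*k[0]+o2+d2*k[1])/2;P.append(p);print(np.round(p,4),'gap',np.round(np.linalg.norm(o1+d1*k[0]-o2-d2*k[1]),4))
P=np.array(P)
# bar axis directions from colour-independent regions, top view at z=.038
for x in models.regions_of(t,'bar_a')[:5]:
    ys,xs=np.nonzero(x['region']);q=np.array([onz(t,u,v,.038)[:2] for u,v in zip(xs,ys)],np.float32)
    print(cv2.minAreaRect(q))
d=P[0]-P[2];print('yaw',np.arctan2(d[1],d[0]))
c=lambda n:np.array(models.spot_point(t,n)[0]['location'])
e=c('orange_tray')-c('blue_tray');print('yaw2',np.arctan2(-e[0],e[1]))
# rack corners (stop wall ends) top z=.04
for u,v in [(261.5,149),(404.5,176),(243,237),(389,266)]: print(np.round(onz(t,u,v,.04),3))
```

```text
[ 0.6115 -0.0258  0.0349] gap 0.0005
[ 0.5348 -0.0073  0.0334] gap 0.0014
[0.4567 0.0088 0.0356] gap 0.0017
((0.609958827495575, -0.023711659014225006), (0.15046493709087372, 0.04371863976120949), 74.62602996826172)
((0.455424040555954, 0.010030105710029602), (0.15095527470111847, 0.04302271082997322), 75.69991302490234)
((0.5346195101737976, -0.005621746182441711), (0.15234611928462982, 0.04720700532197952), 73.44638061523438)
((0.8136051893234253, -0.04392103850841522), (0.04902021214365959, 0.14785706996917725), 2.628952980041504)
((0.3086327910423279, -0.3337598443031311), (0.14802752435207367, 0.04430369287729263), 9.865277290344238)
yaw -0.2195939025155764
yaw2 -0.2249919575468275
[0.703 0.165 0.04 ]
[ 0.612 -0.24   0.04 ]
[0.454 0.22  0.04 ]
[ 0.362 -0.181  0.04 ]
```

>>> play_rows([
  [[0, 0, 0, -0.13], [0.042, 0.042, 0, 0], [0.042, 0.042, 0.01, 0], [0.042, 0.042, 0.01, 0], [0.042, 0.042, 0.01, 0], [0.042, 0.042, 0.02, 0], [0.042, 0.042, 0.03, 0], [0.042, 0.042, 0.03, 0]],
], gripper=-1, newtons=20)

```text
clock: 2.75
ee_pos: [0.4091, 0.1684, 0.1497]
ee_rot: [-0.001, 0.994, -0.112, 0.001]
wrist_force: [0.7, 1.3, 0.4]
opening: -0.0
grasp_force: 0.0
```

>>> play_rows([
  [[0.035, 0.035, 0.02, 0], [0.03, 0.03, 0.02, 0], [0.012, 0.008, 0.02, 0], [0, 0, 0.006, 0], [0, 0, 0, 0], [0, 0, 0, 0], [0, 0, 0, 0], [0, 0, 0, 0]],
])

```text
clock: 3.75
ee_pos: [0.4671, 0.082, 0.0844]
ee_rot: [-0.0, 0.994, -0.112, 0.0]
wrist_force: [0.6, 0.5, 0.3]
opening: 0.0001
grasp_force: 0.0
```

Run:
```python
from h import *
for i in range(2):
    c=cams.camera(['side','top'][i]);s=ctrl.observe();print(s['ee_pos'],s['wrist_force'])
    save(c,f'pics/p{i}.png')
a=cv2.imread('pics/p0.png')[90:290,200:460];b=cv2.imread('pics/p1.png')[130:280,230:420]
cv2.imwrite('pics/p.png',np.hstack([cv2.resize(a,(390,300)),cv2.resize(b,(380,300))]))
```

```text
[0.46701943 0.08184477 0.08431797] [-1.11686255 -0.16394995 -0.16902279]
[0.46701273 0.08175419 0.08421692] [-0.02216021  0.33018042 -1.22152529]
```

View pics/p.png

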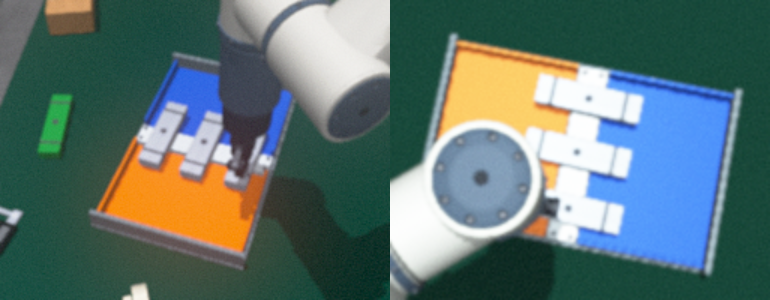

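>>> play_rows([
  [[0.005, 0.005, 0.01, 0], [0, 0, 0.006, 0], [0, 0, 0.003, 0], [0, 0, 0.002, 0], [0, 0, 0.002, 0], [0, 0, 0.002, 0], [0, 0, 0, 0], [0, 0, 0, 0]],
])

```text
clock: 4.85
ee_pos: [0.4716, 0.0763, 0.0597]
ee_rot: [-0.001, 0.994, -0.112, 0.001]
wrist_force: [-0.9, 3.1, 5.7]
opening: 0.0
grasp_force: 2.7
```

```bash
cat >> h.py <<'E'
def force(n=8):
    F=[]
    for i in range(n):
        cams.camera('top');F.append(ctrl.observe()['wrist_force'])
    s=ctrl.observe();print('F',np.round(np.mean(F,0),2),'sd',np.round(np.std(F,0),2),np.round(s['ee_pos'],4),s['clock'])
E
python3 -c "from h import *;force()"
```

```text
F [-1.08  2.52  5.34] sd [0.24 0.48 0.22] [0.4716 0.0763 0.0598] 5.25
```

>>> play_rows([
  [[0, 0, -0.012, 0], [0.03, 0, 0, 0], [0.04, 0, 0, 0], [0.01, -0.002, 0, 0], [0, 0, 0.007, 0], [0, 0, 0.003, 0], [0, 0, 0.002, 0], [0, 0, 0, 0]],
])

```text
clock: 6.25
ee_pos: [0.5487, 0.0599, 0.0591]
ee_rot: [-0.0, 0.994, -0.112, -0.0]
wrist_force: [0.2, 1.2, -0.1]
opening: -0.0002
grasp_force: 0.8
```

```bash
python3 -c "from h import *;force()"
```

```text
F [-0.22  0.93  1.51] sd [0.45 0.66 0.37] [0.5492 0.0597 0.059 ] 6.65
```

>>> play_rows([
  [[0, 0, -0.012, 0], [0.03, 0, 0, 0], [0.04, 0, 0, 0], [0.01, 0, 0, 0], [0, 0, 0.007, 0], [0, 0, 0.003, 0], [0, 0, 0.002, 0], [0, 0, 0, 0]],
])

```text
clock: 7.65
ee_pos: [0.6268, 0.0422, 0.0592]
ee_rot: [-0.0, 0.994, -0.112, 0.0]
wrist_force: [-0.7, 0.8, 1.8]
opening: -0.0001
grasp_force: 1.0
```

```bash
python3 -c "from h import *;force()"
```

```text
F [-0.11  1.37  1.72] sd [0.65 0.25 0.44] [0.6272 0.0419 0.0591] 8.05
```

Forces are 5.3 N on the near bar (solid), 1.5 N on the middle one and 1.7 N on the far one (both hollow). I'll push the far bar to blue first, starting by going behind its end.

>>> play_rows([
  [[0, 0, -0.012, 0], [0, -0.02, 0, 0], [0, -0.016, 0, 0], [0, 0, 0.008, 0], [0, 0, 0.012, 0], [0, 0, 0.003, 0], [0, 0, 0, 0], [0, 0, 0, 0]],
])

```text
clock: 9.05
ee_pos: [0.6354, 0.0767, 0.0483]
ee_rot: [-0.0, 0.994, -0.112, 0.0]
wrist_force: [-0.1, 0.9, -0.3]
opening: -0.0001
grasp_force: 0.0
```

>>> play_rows([
  [[0, 0.012, 0, 0], [0, 0.015, 0, 0], [0, 0.015, 0, 0], [0, 0.016, 0, 0], [0, 0.016, 0, 0], [0, 0.016, 0, 0], [0, 0.016, 0, 0], [0, 0, 0, 0]],
])

```text
clock: 10.05
ee_pos: [0.6111, -0.0279, 0.048]
ee_rot: [0.0, 0.994, -0.113, -0.0]
wrist_force: [-0.5, 0.4, -0.1]
opening: 0.0001
grasp_force: 0.0
```

>>> play_rows([
  [[0, 0.01, 0, 0], [0, 0.007, 0, 0], [0, 0, 0, 0], [0, -0.01, 0, 0], [0, -0.01, -0.01, 0], [0, -0.02, -0.025, 0], [0, 0, 0, 0], [0, 0, 0, 0]],
])

```text
clock: 11.05
ee_pos: [0.6166, -0.0034, 0.083]
ee_rot: [-0.0, 0.994, -0.112, -0.0]
wrist_force: [0.3, 1.1, -0.4]
opening: -0.0001
grasp_force: 0.0
```

Run:
```python
from h import *
for i in range(2):
    c=cams.camera(['side','top'][i]);save(c,f'pics/q{i}.png')
    print([(np.round(x['location'],3).tolist(),round(x['p'],2)) for x in models.spot_point(c,'bar_a')])
a=cv2.imread('pics/q0.png')[90:290,200:460];b=cv2.imread('pics/q1.png')[130:280,230:420]
cv2.imwrite('pics/q.png',np.hstack([cv2.resize(a,(390,300)),cv2.resize(b,(380,300))]))
print(ctrl.observe()['ee_pos'])
```

```text
[([0.532, -0.007, 0.018], 0.98), ([0.303, -0.342, 0.001], 0.97), ([0.589, -0.128, 0.007], 0.86), ([0.461, 0.017, 0.022], 0.78), ([0.819, -0.045, -0.004], 0.57)]
[([0.455, 0.012, 0.016], 0.89), ([0.588, -0.129, 0.012], 0.83), ([0.536, -0.009, 0.018], 0.63), ([0.306, -0.341, -0.001], 0.6), ([0.563, 0.106, 0.004], 0.52), ([0.82, -0.045, 0.002], 0.5)]
[ 0.61620847 -0.00429466  0.08234957]
```

View pics/q.png

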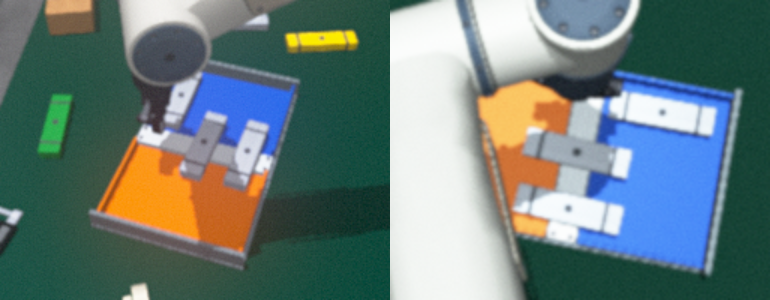

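The far bar is flat in the blue tray at (0.588, -0.128), top px around (393,187). The other two haven't moved. The middle bar is next.

>>> play_rows([
  [[-0.03, -0.03, 0, 0], [-0.03, -0.03, 0, 0], [-0.019, -0.024, 0, 0], [0, 0, 0, 0], [0, 0, 0.015, 0], [0, 0, 0.015, 0], [0, 0, 0.004, 0], [0, 0, 0, 0]],
])

```text
clock: 12.25
ee_pos: [0.5583, 0.0949, 0.0483]
ee_rot: [0.0, 0.994, -0.112, -0.001]
wrist_force: [-0.4, -0.2, -0.6]
opening: 0.0001
grasp_force: 0.0
```

>>> play_rows([
  [[0, 0.012, 0, 0], [0, 0.015, 0, 0], [0, 0.015, 0, 0], [0, 0.016, 0, 0], [0, 0.016, 0, 0], [0, 0.016, 0, 0], [0, 0.016, 0, 0], [0, 0, 0, 0]],
])

```text
clock: 13.25
ee_pos: [0.5342, -0.0092, 0.0489]
ee_rot: [0.0, 0.994, -0.113, -0.0]
wrist_force: [-0.3, -0.4, 0.1]
opening: -0.0
grasp_force: 0.0
```

>>> play_rows([
  [[0, 0.01, 0, 0], [0, 0.007, 0, 0], [0, 0, 0, 0], [0, -0.01, 0, 0], [0, -0.01, -0.01, 0], [0, -0.01, -0.025, 0], [0, 0, 0, 0], [0, 0, 0, 0]],
])

```text
clock: 14.25
ee_pos: [0.5376, 0.0055, 0.0841]
ee_rot: [-0.0, 0.994, -0.112, 0.0]
wrist_force: [-0.1, -0.4, -0.6]
opening: -0.0001
grasp_force: 0.0
```

>>> play_rows([
  [[-0.03, 0.03, 0, 0], [-0.03, 0.04, 0, 0], [-0.02, 0.04, 0, 0], [0, 0.008, 0, 0], [0, 0, 0, 0], [0, 0, 0.015, 0], [0, 0, 0.015, 0], [0, 0, 0.005, 0]],
])

```text
clock: 15.25
ee_pos: [0.4335, -0.0918, 0.048]
ee_rot: [0.0, 0.994, -0.112, -0.001]
wrist_force: [0.1, 0.3, -0.5]
opening: 0.0001
grasp_force: 0.0
```

Run:
```python
from h import *
for n in ['side','top']:
    c=cams.camera(n);print([(np.round(x['location'],3).tolist(),round(x['p'],2)) for x in models.spot_point(c,'bar_a')])
print(ctrl.observe()['ee_pos'])
```

```text
[([0.59, -0.13, 0.007], 0.83), ([0.822, -0.046, -0.002], 0.74), ([0.461, 0.018, 0.02], 0.73)]
[([0.59, -0.131, 0.012], 0.78), ([0.515, -0.104, 0.008], 0.69)]
[ 0.43394069 -0.09210808  0.04930038]
```

>>> play_rows([
  [[0, -0.012, 0, 0], [0, -0.015, 0, 0], [0, -0.015, 0, 0], [0, -0.016, 0, 0], [0, -0.016, 0, 0], [0, -0.016, 0, 0], [0, -0.016, 0, 0], [0, 0, 0, 0]],
])

```text
clock: 16.45
ee_pos: [0.458, 0.0126, 0.0492]
ee_rot: [-0.001, 0.994, -0.111, 0.001]
wrist_force: [-0.3, 0.6, 0.6]
opening: -0.0002
grasp_force: 0.0
```

>>> play_rows([
  [[0, -0.01, 0, 0], [0, -0.007, 0, 0], [0, 0, 0, 0], [0, 0.01, 0, 0], [0, 0.01, -0.01, 0], [0, 0.02, -0.04, 0], [0, 0.02, -0.05, 0], [-0.02, 0, -0.05, 0]],
])

```text
clock: 17.45
ee_pos: [0.4275, -0.0283, 0.2012]
ee_rot: [0.0, 0.994, -0.114, 0.0]
wrist_force: [0.7, -0.2, 0.9]
opening: -0.0
grasp_force: 0.0
```

>>> play_rows([
  [[-0.04, 0.03, 0, 0], [-0.04, 0.05, 0, 0], [0, 0.05, 0, 0], [0, 0.05, 0, 0], [0, 0.05, 0, 0], [0, 0.03, 0, 0], [0, 0, 0, 0], [0, 0, 0, 0]],
])

```text
clock: 18.45
ee_pos: [0.2927, -0.2612, 0.1993]
ee_rot: [-0.0, 0.994, -0.113, 0.0]
wrist_force: [-0.1, -0.2, -0.2]
opening: 0.0003
grasp_force: 0.0
```

Run:
```python
from h import *
for i in range(2):
    c=cams.camera(['side','top'][i]);save(c,f'pics/r{i}.png')
    print([(np.round(x['location'],3).tolist(),round(x['p'],2)) for x in models.spot_point(c,'bar_a')])
a=cv2.imread('pics/r0.png')[90:290,200:460];b=cv2.imread('pics/r1.png')[130:280,230:420]
cv2.imwrite('pics/r.png',np.hstack([cv2.resize(a,(390,300)),cv2.resize(b,(380,300))]))
s=ctrl.observe();print(s['ee_pos'],s['clock'])
```

```text
[([0.51, -0.106, 0.012], 0.98), ([0.82, -0.044, -0.005], 0.87), ([0.481, 0.115, 0.01], 0.74), ([0.588, -0.129, 0.008], 0.66), ([0.304, -0.339, 0.003], 0.57)]
[([0.475, 0.108, 0.01], 0.93), ([0.304, -0.34, -0.003], 0.75), ([0.587, -0.131, 0.011], 0.65), ([0.517, -0.107, 0.008], 0.64)]
[ 0.2933218  -0.2606098   0.19920903] 18.65
```

View pics/r.png

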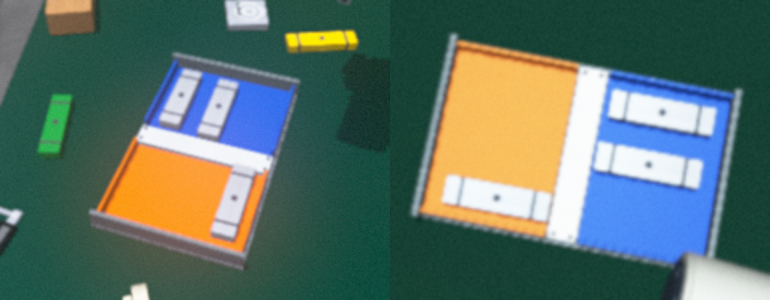

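The near bar lies in orange and the other two in blue. All have their rear ends clear of the plate, and the arm is clear of everything.

```bash
python3 -c "
from station import ctrl
print(ctrl.close_job())"
```

```text
the job is handed in; nothing more can be done
None
```

I handed the job in at about 19 s. The far and middle bars felt hollow (1.7 and 1.5 N) and lie flat in the blue tray; the near bar felt solid (5.3 N) and lies flat in the orange tray. The hand-in returned no verdict.

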